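Spray the bearing with the clamped can

TASK

Give the wheel bearing lying in the steel tray a spray of cleaner: push the black cap of the tall, slim spray can straight down as far as it goes, keep it down for a moment (half a second will do), then let it come all the way up again. Do not press the cap of the squat, wide can, and do not disturb the bearing.

Things in the scene. Friction and masses are not known exactly. Their poses are not given: they have to be found in the camera images.
- tall_cap_top (a point): Centre of the flat top of the black round cap (46 mm diameter) on the TALL, SLIM aluminium spray can (60 mm diameter), clamped in a stand fixed to the bench; its place varies. 228 mm above the bench when up; moves down with the cap. z up; +x is where its small nozzle (16 mm long) points: over the tray. Nothing else near is higher than 190 mm. Push near the centre, e.g. with closed fingertips.
- tall_cap (a joint): How far the tall can's cap is pushed straight down, in m: 0 = up, 0.008 = down on its hard stop. Spring: 2.7 N starts it moving, 9 N has it fully down; it comes up by itself when let go.
- squat_cap (a joint): How far the cap of the SQUAT, WIDE can is pushed down, in m: 0 = up, 0.008 = fully down, same spring. This can is 84 mm in diameter; its black 46 mm cap looks the same but its top is only 153 mm above the bench. It stands 220 mm or more to one side of the tall can. Leave it alone.
- bearing: Steel ball bearing ring, 62 mm outside diameter, 31 mm bore, 16 mm high, lying flat and loose in a square steel tray (120 mm wide, 22 mm high) on the bench, about 125 mm from the tall can's axis on the nozzle's side. Origin: centre of its underside. Leave it lying there.

How it is judged:
On the way:
1. the tall can's cap is pushed fully down (more than 6 of its 8 mm) and kept there for 0.2 s (value of joint tall_cap above 0.006 m), for 0.2 s.
At the end, for the whole second after the job is handed in: After its press the tall can's cap is up again (within 1.5 mm), the squat can's cap is up (within 1.5 mm), and the bearing lies still within 15 mm of where it started (value of joint each of tall_cap, squat_cap below 0.0015 m and distance of bearing from where it was at the start of the episode below 0.015 m and linear speed of bearing below 0.02 m/s); the robot touches nothing.
It fails at once if the squat can's cap is pressed (more than 3 mm) (value of joint squat_cap above 0.003 m).
It fails at once if the bearing is shifted (more than 15 mm) (distance of bearing from where it was at the start of the episode above 0.015 m).
It also fails if it takes over 29 s, if anything falls off the work surface, if the arm or the gripper's body presses on something with over 40 N, if the wrist force passes 120 N, or if a joint passes its speed limit or range.

ROBOT

A 6-joint arm with a two-finger parallel gripper is mounted at the origin on the work surface. World frame = base frame: x ahead of the robot, y to its left, z up, the work surface at z = 0. Lengths are in m, angles in rad, forces in N, time in s.
With the tool pointing down it reaches from about 0.4 to 0.925 m from the base axis. Payload 12.5 kg.
Tool frame: the origin (TCP) lies on the centre line of the jaws, within the pads' length; the fingertips stand 22 mm ahead of it and the grasp point (between the pads) lies 3 mm ahead of it; z points along the fingers, y is the direction in which the jaws open and shut (so a half turn about z gives the same grasp; the last joint's range is limited). The gripper opens to 95 mm and grips with 3 to 60 N. Pads are 20 mm wide; open, the fingers measure 119 mm over their backs; the gripper's body (75 mm by 180 mm) begins 59 mm behind the grasp point.
Start: joints at [-0.106, 0.491, 1.559, -0, 1.092, -0.106], TCP at [0.625, 0, 0.237] pointing down, gripper open.
Joint ranges: [-3.1, 3.1], [-0.84, 2.19], [0.05, 2.79], [-1.13, 4.28], [0.06, 2.93], [-2.69, 2.69]. Speed limits (rad/s): [2.22, 2.22, 2.79, 3.14, 3.14, 3.14].

INTERFACE

Orientations are given as a unit quaternion [x, y, z, w].
In Python, from rig import manip gives the robot as it stands. The module is installed in compiled form; this text tells all that it offers.
- The arm moves only by the tool arm_command, never from a script. Its argument "increments" is a list of rows, each an object with "dp": the shift along the tool's x, y, z in mm, a list of three; "yaw": the turn about the tool's z in rad; "gripper": the opening, from 0 (shut) to 1 (fully open). In form: [{"dp": [tx, ty, tz], "yaw": yaw, "gripper": gripper}, ...]. A call has 1 to 12 rows; each row is the pose to reach, as a shift and turn from the pose measured when the call began, along the tool's axes at that moment; what a row does not reach only later rows make up. A row lasts 1/8 s, in which the tool goes at most 62.5 mm and 10.7 degrees, less where a joint would pass 70% of its speed; a pose out of reach is approached as far as the arm can. A call with a gripper value outside its range is refused whole. The fingers move at their own pace and stop on an object; the grip force is fixed at half the most. Time passes only in rows, so rows that repeat a pose let the fingers close. It gives the time, the measured TCP pose, the force and the opening at its end, in the units of the state.
- manip.get_obs(): the state, without advancing time (a new reading comes with each control period).
- manip.read_camera(name): name is "scene" or "side" or "wrist"; returns a dict with "img" (420x560x3 uint8, red, green, blue), "intrinsics" (3x3 intrinsics, pixels), "dist" ([k1, k2, p1, p2, k3] as OpenCV has them; the pictures are not rectified), "R" (3x3) and "t" (3): a world point X has camera coordinates R X + t. Camera axes: x right, y down, z forward; pixel columns grow to the right and rows downward; lengths in m; the calibration is good to about 2 mm. A picture is of the moment at which its call begins. There is no depth.
- manip.finish_job(): hands the job in, once; it reports no verdict.
Trained networks look in the newest picture that a camera, given by its name, has taken for a name from the list of things; names that differ only in an ending like _2 or _b are one class to them, and where a whole thing is asked for, a point or a joint stands for the part that bears it (a point fixed in the world has none). Each returns a list of dicts, best first, with "p" (0 to 1); they miss things now and then, are a little off and sometimes report something else, mostly with a low value. They report only what shows in the picture. A call takes as long as a camera call.
- manip.spot_in(thing, camera): "bbox" ([centre column, centre row, width, height] in pixels, round what is visible of it).
The state is a dict: "time_s": time; "joint_positions": joint angles; "qvel": joint speeds; "joint_torque": joint torques, N m; "tool_pos": TCP position; "ee_rot": TCP orientation; "ft_force": force on the tool from outside, world axes, zero at the start; "wrist_torque": the same for the moment, N m; "gripper_width": finger opening in m.
Only numpy, scipy, OpenCV 4.12 (cv2) and the standard library are available. Lean on these libraries where they do the work, as an engineer would, in place of code of your own. Each camera call takes 0.05 s, during which the arm holds its last target. There are 200 camera calls.

## Working session

There is one attempt and no reset: what is moved stays moved. The work goes in short steps, Python scripts to look and compute and a tool call to move; the robot and the scene stay as the last step left them, time stands still between calls to the robot, and variables do not carry over. Pictures are saved under pics/ and viewed, about 8 in all and at most 12, crops included, and the job is handed in when it is done.

Besides the shell and the picture viewer there is one more tool, called after ">>>" as name([rows], argument=value, ...), one row to a line, values as JSON. arm_command: Moves the arm, as the interface text tells. Its arguments: {"type":"object","properties":{"increments":{"type":"array","items":{"type":"object","properties":{"dp":{"type":"array","items":{"type":"number"}},"yaw":{"type":"number"},"gripper":{"type":"number"}}}}},"required":["increments"]}

```bash
mkdir -p pics; python3 - <<'E'
from rig import manip
import cv2,numpy as np
o=manip.get_obs();print(o['time_s'],o['tool_pos'],o['ee_rot'],o['gripper_width'],o['ft_force'])
ims=[]
for c in ['scene','side']:
    r=manip.read_camera(c);im=r['img'][:,:,::-1].copy()
    for n in ['tall_cap_top','tall_cap','squat_cap','bearing']:
        for d in manip.spot_in(n,c)[:2]:
            b=d['bbox'];print(c,n,round(d['p'],2),np.round(b,1))
    print(c,'pos',-r['R'].T@r['t'])
    cv2.imwrite(f'pics/{c}1.png',im)
E
```

```text
0.0 [6.24767444e-01 4.24194423e-05 2.36053385e-01] [ 7.07113043e-01  7.07100288e-01 -3.52401507e-04 -4.49799614e-04] 0.09508379847053851 [-0.66827827 -0.53352019 -0.12466982]
scene tall_cap_top 0.58 [180.1 239.9  34.1  38.4]
scene tall_cap 0.62 [314.6 118.5   4.3  19.9]
scene squat_cap 0.69 [179.8 240.2  35.3  37.7]
scene bearing 0.61 [320.4 242.5  34.1  29.2]
scene bearing 0.48 [179.  238.8  34.8  37.8]
scene pos [ 0.98505072 -0.21030094  0.63988099]
side tall_cap_top 0.59 [210.4 157.8  27.1  22.2]
side tall_cap 0.78 [210.6 155.5  26.7  25.4]
side squat_cap 0.95 [273.8 258.1  35.4  25.5]
side bearing 0.84 [264.8 226.6  26.6  20.1]
side bearing 0.62 [274.6 256.4  34.5  31.1]
side pos [ 0.4012228  -0.73904204  0.69940464]
```

View pics/scene1.png

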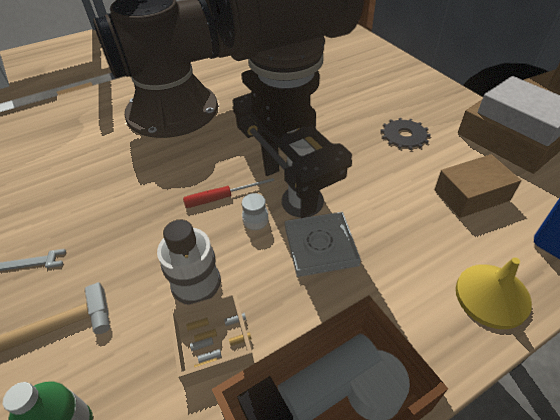

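View pics/side1.png

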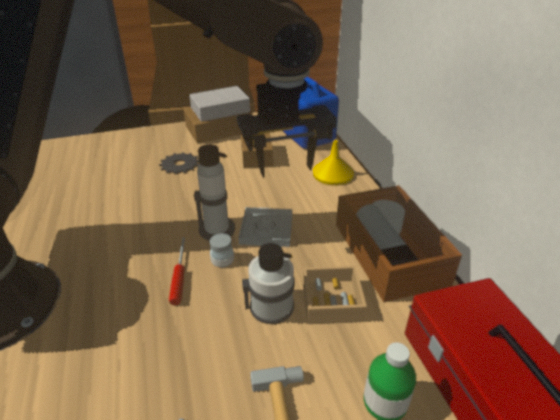

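Scene: the squat can's cap is at about (180,235), the tray and bearing at (320,242), and the tall can is hidden behind the gripper. Side: the tall can's cap is at (209,155), the squat cap at (272,257) and the tray at (265,227).

```bash
cat > h.py <<'E'
import cv2,numpy as np
def onplane(r,uv,z):
    p=cv2.undistortPoints(np.array([[uv]],float),r['intrinsics'],np.array(r['dist']))[0,0]
    R=np.array(r['R']);c=-R.T@r['t'];d=R.T@np.array([p[0],p[1],1]);return c+d*(z-c[2])/d[2]
def proj(r,X):
    return cv2.projectPoints(np.array(X,float).reshape(-1,3),cv2.Rodrigues(np.array(r['R']))[0],np.array(r['t']),r['intrinsics'],np.array(r['dist']))[0][:,0]
def ring(c,rad):
    a=np.linspace(0,6.283,40);return np.c_[c[0]+rad*np.cos(a),c[1]+rad*np.sin(a),np.full(40,c[2])]
E
python3 - <<'E'
from rig import manip
from h import *
r=manip.read_camera('side');s=manip.read_camera('scene')
P=onplane(r,(209,152),.228);print('tall',P)
print('squat',onplane(r,(271,253),.153),onplane(s,(180,229),.153))
print('bearing',onplane(r,(265,226),.018),onplane(s,(320,240),.018))
im=r['img'][:,:,::-1]
im=cv2.resize(im[130:250,150:310],None,fx=5,fy=5,interpolation=cv2.INTER_CUBIC)
for X in [ring(P,.023),ring([P[0],P[1],0.],.03)]:
    q=(proj(r,X)-[150,130]+.5)*5
    cv2.polylines(im,[q.astype(int)],True,(0,0,255),1)
cv2.imwrite('pics/c1.png',im)
E
```

```text
tall [0.48389597 0.09479197 0.228     ]
squat [ 0.54883852 -0.16675103  0.153     ] [ 0.55017026 -0.15440004  0.153     ]
bearing [0.59634889 0.0707926  0.018     ] [0.59968347 0.0794749  0.018     ]
```

View pics/c1.png

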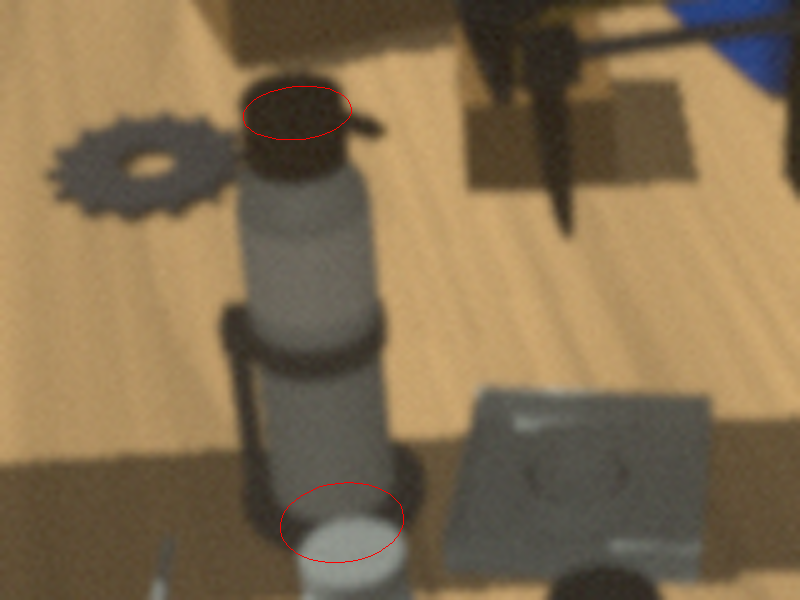

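Cap top centre is nearer pixel (208,149), so y should be about 0.108. I'll raise, shut the gripper and look again.

>>> arm_command([
  {"dp": [0,0,-50],"yaw": 0,"gripper": 0},
  {"dp": [0,0,-100],"yaw": 0,"gripper": 0},
  {"dp": [0,0,-130],"yaw": 0,"gripper": 0},
  {"dp": [20,-30,-130],"yaw": 0,"gripper": 0},
  {"dp": [40,-50,-130],"yaw": 0,"gripper": 0},
  {"dp": [40,-50,-130],"yaw": 0,"gripper": 0},
  {"dp": [40,-50,-130],"yaw": 0,"gripper": 0},
])

```text
time_s: 1.48
tool_pos: [0.5754, 0.0398, 0.3667]
ee_rot: [0.707, 0.707, 0.0, 0.0]
ft_force: [-0.1, 0.3, -1.0]
gripper_width: 0.0305
```

```bash
python3 - <<'E'
from rig import manip
from h import *
w=manip.read_camera('wrist');r=manip.read_camera('side')
for n in ['tall_cap_top','tall_cap']:
    for c in ['wrist','side']: print(c,n,[(round(d['p'],2),np.round(d['bbox'],1)) for d in manip.spot_in(n,c)[:2]])
P=onplane(r,(207.9,148.9),.228);print(P,proj(w,P))
im=w['img'][:,:,::-1].copy()
cv2.polylines(im,[proj(w,ring(P,.023)).astype(int)],True,(0,0,255),1)
b=r['img'][120:180,165:255,::-1]; b=cv2.resize(b,None,fx=6,fy=6,interpolation=cv2.INTER_CUBIC)
cv2.polylines(b,[((proj(r,ring(P,.023))-[165,120]+.5)*6).astype(int)],True,(0,0,255),1)
cv2.imwrite('pics/w2.png',im);cv2.imwrite('pics/s2.png',b)
E
```

```text
wrist tall_cap_top [(0.95, array([183.1, 121.8,  70.3,  54.4]))]
side tall_cap_top [(0.61, array([212.1, 155.8,  29.4,  24.3]))]
wrist tall_cap [(0.58, array([183.4, 123.3,  74.9,  45.7]))]
side tall_cap [(0.59, array([213.8, 154.7,  27.1,  21.3])), (0.59, array([265.2, 227.7,  25. ,  22.5]))]
[0.48365095 0.10881405 0.228     ] [[171.33385228 128.5550087 ]]
```

View pics/w2.png

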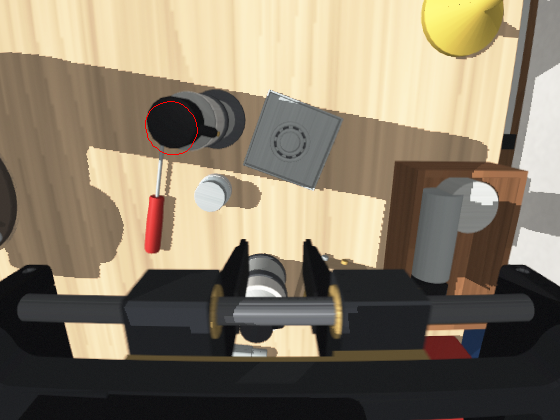

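View pics/s2.png

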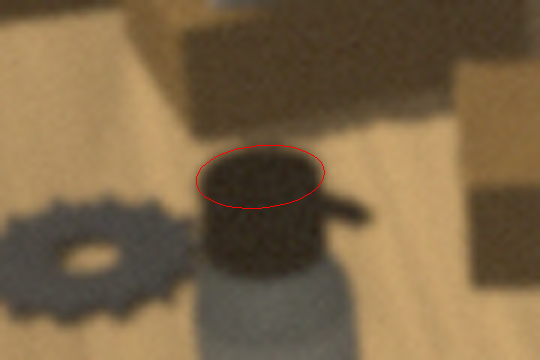

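Wrist: the tall can's cap top is at about (173,123), its nozzle pointing to the tray at (290,140). My projected ring is within 4 mm of it, and the side crop shows the ring fitting within 1 px. I take (0.485, 0.112) and go to a hover.

>>> arm_command([
  {"dp": [36,-45,0],"yaw": 0,"gripper": 0},
  {"dp": [72,-90,0],"yaw": 0,"gripper": 0},
  {"dp": [72,-90,0],"yaw": 0,"gripper": 0},
  {"dp": [72,-90,40],"yaw": 0,"gripper": 0},
  {"dp": [72,-90,80],"yaw": 0,"gripper": 0},
  {"dp": [72,-90,105],"yaw": 0,"gripper": 0},
  {"dp": [72,-90,105],"yaw": 0,"gripper": 0},
  {"dp": [72,-90,105],"yaw": 0,"gripper": 0},
])

```text
time_s: 2.78
tool_pos: [0.4861, 0.1115, 0.2623]
ee_rot: [0.707, 0.707, 0.0, 0.0]
ft_force: [0.3, -0.4, -0.3]
gripper_width: 0.0002
```

```bash
python3 - <<'E'
from rig import manip
from h import *
w=manip.read_camera('wrist');r=manip.read_camera('side')
o=manip.get_obs();print(o['tool_pos'],o['ft_force'],o['gripper_width'])
P=np.array([.485,.112,.228])
im=w['img'][:,:,::-1].copy();cv2.polylines(im,[proj(w,ring(P,.023)).astype(int)],True,(0,0,255),1)
b=cv2.resize(r['img'][100:190,150:270,::-1],None,fx=4.667,fy=4.667,interpolation=cv2.INTER_CUBIC)[:420,:560]
cv2.imwrite('pics/h3.png',cv2.resize(np.hstack([im,b]),(800,300)))
E
```

```text
[0.48592873 0.11160103 0.262515  ] [0.17421055 0.64453977 0.36905403] 0.000381473474018467
```

View pics/h3.png

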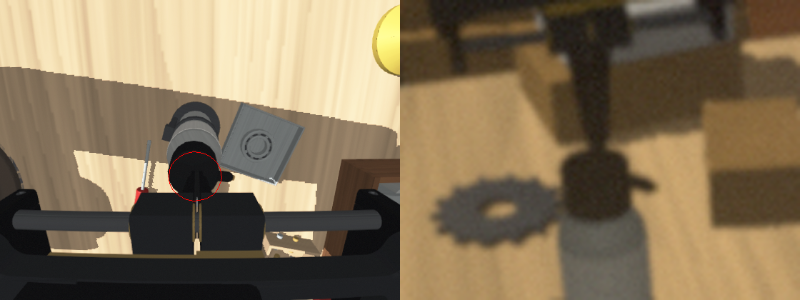

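Left (wrist): the ring fits the cap at (194,176). Right (side): the shut fingertips stand over the cap at (597,150). Pressing down.

>>> arm_command([
  {"dp": [0,0,8],"yaw": 0,"gripper": 0},
  {"dp": [0,0,13],"yaw": 0,"gripper": 0},
  {"dp": [0,0,16],"yaw": 0,"gripper": 0},
  {"dp": [0,0,18],"yaw": 0,"gripper": 0},
  {"dp": [0,0,18],"yaw": 0,"gripper": 0},
  {"dp": [0,0,18],"yaw": 0,"gripper": 0},
])

```text
time_s: 3.62
tool_pos: [0.486, 0.1116, 0.2449]
ee_rot: [0.707, 0.707, 0.001, 0.001]
ft_force: [-2.5, -0.2, 6.3]
gripper_width: 0.0006
```

6.3 N matches about 5 mm of travel, so I push on to the stop.

>>> arm_command([
  {"dp": [0,0,2],"yaw": 0,"gripper": 0},
  {"dp": [0,0,3.5],"yaw": 0,"gripper": 0},
  {"dp": [0,0,3.5],"yaw": 0,"gripper": 0},
  {"dp": [0,0,3.5],"yaw": 0,"gripper": 0},
])

```text
time_s: 4.12
tool_pos: [0.4861, 0.1116, 0.2422]
ee_rot: [0.707, 0.707, 0.001, 0.001]
ft_force: [-2.6, -1.3, 10.8]
gripper_width: 0.0003
```

Force is 10.8 N, above the 9 N for fully down, so it is on its stop. I push 1 mm more to be sure and hold.

>>> arm_command([
  {"dp": [0,0,1],"yaw": 0,"gripper": 0},
  {"dp": [0,0,1],"yaw": 0,"gripper": 0},
  {"dp": [0,0,1],"yaw": 0,"gripper": 0},
  {"dp": [0,0,1],"yaw": 0,"gripper": 0},
  {"dp": [0,0,1],"yaw": 0,"gripper": 0},
])

```text
time_s: 4.75
tool_pos: [0.4861, 0.1116, 0.2422]
ee_rot: [0.707, 0.707, 0.001, 0.001]
ft_force: [-4.1, -0.4, 13.2]
gripper_width: 0.0004
```

Z stayed at 0.2422 while the force rose to 13 N, so the cap is on its hard stop and was held there for over half a second. Releasing straight up.

>>> arm_command([
  {"dp": [0,0,-10],"yaw": 0,"gripper": 0},
  {"dp": [0,0,-30],"yaw": 0,"gripper": 0},
  {"dp": [0,0,-80],"yaw": 0,"gripper": 0},
  {"dp": [0,0,-110],"yaw": 0,"gripper": 0},
  {"dp": [-70,90,-120],"yaw": 0,"gripper": 0},
  {"dp": [-70,90,-120],"yaw": 0,"gripper": 0},
  {"dp": [-70,90,-120],"yaw": 0,"gripper": 0},
  {"dp": [-70,90,-120],"yaw": 0,"gripper": 0},
])

```text
time_s: 5.75
tool_pos: [0.5752, 0.0417, 0.362]
ee_rot: [0.707, 0.707, 0.001, 0.001]
ft_force: [0.1, -0.1, -0.1]
gripper_width: 0.0004
```

```bash
python3 - <<'E'
from rig import manip
from h import *
w=manip.read_camera('wrist');r=manip.read_camera('side')
o=manip.get_obs();print(o['time_s'],o['tool_pos'],o['ft_force'],np.abs(o['qvel']).max())
a=cv2.imread('pics/side1.png');n=r['img'][:,:,::-1]
c=lambda i:cv2.resize(i[130:280,180:310],(400,461),interpolation=cv2.INTER_CUBIC)
cv2.imwrite('pics/e4.png',np.hstack([c(a),c(n)]))
E
```

```text
5.85 [0.57489609 0.0422153  0.36256815] [0.37948677 0.38085608 0.00329263] 0.005769664420212225
```

View pics/e4.png

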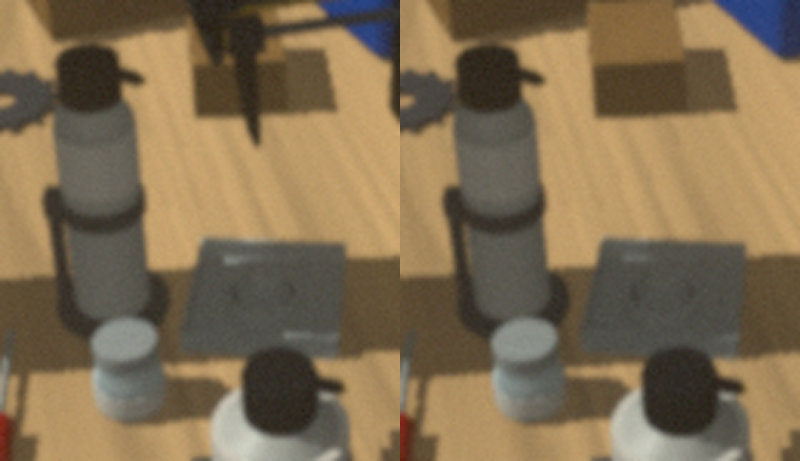

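Before (left) and after (right) match: the tall cap is up (crop row about 47), the squat cap is up and the bearing has not moved.

```bash
python3 -c "
from rig import manip
print(manip.finish_job())"
```

```text
the job is handed in; nothing more can be done
None
```

I pushed the tall can's cap straight down to its hard stop with closed fingertips, held it there for over half a second, and let it come back up. I then handed the job in at about 5.9 s; the hand-in reports no verdict.

- **Press:** the force reached 10.8 N and then 13.2 N while the tool stayed at z = 0.2422. That is above the 9 N that has the cap fully down, so it was on its stop.
- **Last checks:** the force on the tool is about zero, and the arm is clear of everything. In the before and after side views, both caps are up and the bearing has not moved.
- **Disagreement:** the side and wrist cameras put the cap centre about 4 mm apart in y, so I used the middle. In the first scene picture the networks also gave the squat cap as "tall_cap_top", which I rejected from the picture.

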